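Slide the loaded bottle carrier into its bay

TASK

Push the loaded bottle carrier along the worktop, low on its tray so that it slides without tipping, until it stands between the two cheeks of the aluminium bay with its far long side right back against the bay's stop rail, square to it. Use only the fingertips: do not lift the carrier, do not touch its carrying bar, and do not disturb the cup, brown bottle, timer and tape roll standing round the bay. Leave it standing upright and at rest there.

Things in the scene. Friction and masses are not known exactly. Their poses are not given: they have to be found in the camera images.
- carrier: bottle carrier, about 0.9 kg: grey plastic tray 124 (x) x 230 (y) mm, walls 40 mm high, on rubber feet, with three white bottles fixed in one row along its middle (58 mm wide, tops at 125 mm) and flat end posts with a bar. Origin: centre of the underside, on the worktop; x across the tray, z up. It starts 115 to 150 mm out of the bay, up to 25 mm to one side, x into the bay within 0.2 rad
- push_face (a point): middle of the tray's near long side (outer face of the wall, x = -62 mm), 22 mm above the worktop; axes as the carrier's. The bottles' sides lie 33 mm further in, room for a gripper's body above the wall. Sliding takes some 5 to 10 N, more if the fingers also press down; pushed higher than about 60 mm it may tip. Pushed off its middle, it turns
- carry_bar: black round carrying bar of the carrier, 20 mm thick, 208 mm long in y, axis 165 mm above the worktop; origin at its middle. Not to be touched
- bay: parking bay of aluminium angle fixed to the worktop, 30 mm high, no floor. Origin: on the worktop, where the carrier's origin is when centred and 2 mm off the rail; x into the bay, away from the robot, y along the rail. Stop rail's face at x = +64 mm; cheeks' inner faces at y = +145 and -145 mm, from the rail to x = -20 mm: 30 mm free on each side of a centred carrier
- cup: specimen cup with red screw cap, 62 mm across, 67 mm high, loose, to the left of the bay; origin at the centre of its underside. A bystander
- amber_bottle: small brown bottle with blue cap, 50 mm across, 90 mm high, loose, left of the carrier; origin at the centre of its underside. A bystander
- timer: white lab timer, 51 x 62 x 36 mm, loose, to the right of the bay; origin at the centre of its underside. A bystander
- tape: roll of tape lying flat, 81 mm across, 19 mm high, loose, right of the carrier; origin at the centre of its underside. A bystander

How it is judged (in metres and radians):
At the end, for the whole second after the job is handed in: the carrier stands flat and at rest between the cheeks, its far side within 10 mm of the stop rail (about 8 mm of its place) and square to it within 0.07 rad (4 degrees) (x of carrier in the frame of bay between -0.008 and 0.008 m and y of carrier in the frame of bay between -0.033 and 0.033 m and angle between the x axis of carrier and the x axis of bay, either way round below 0.07 rad and angle between carrier's own z axis and vertical below 0.03 rad and linear speed of carrier below 0.01 m/s and height (world z) of carrier below 0.006 m); the robot touches nothing.
It fails at once if the carrier tips by more than 0.12 rad (7 degrees) (angle between carrier's own z axis and vertical above 0.12 rad).
It fails at once if the carrier is lifted more than 12 mm (height (world z) of carrier above 0.012 m).
It fails at once if the carrying bar is touched (contact force between any of the arm, the fingers and carry_bar above 1 N).
It fails at once if a bystander is moved more than 20 mm (distance of any of cup, amber_bottle, timer, tape from where it was at the start of the episode above 0.02 m).
It also fails if it takes over 58 s, if anything falls off the work surface, if the arm or the gripper's body presses on something with over 40 N, if the wrist force passes 120 N, or if a joint passes its speed limit or range.

ROBOT

A 6-joint arm with a two-finger parallel gripper is mounted at the origin on a cart in front of the work surface, level with it; the furniture and walls round the work are solid. World frame = base frame: x ahead of the robot, y to its left, z up, the work surface at z = 0. Lengths are in m, angles in degrees, forces in N, time in s.
With the tool pointing down it reaches from about 0.25 to 0.725 m from the base axis. Payload 9.7 kg.
Tool frame: the origin (TCP) lies between the finger pads; the fingertips stand 25 mm ahead of it and the grasp point (between the pads) lies 6 mm ahead of it; z points along the fingers, y is the line along which they close (so a half turn about z gives the same grasp; the last joint's range is limited). The gripper opens to 85 mm and grips with 20 to 120 N. Pads are 22 mm wide; open, the fingers measure 114 mm over their backs; the gripper's body (76 mm by 85 mm) begins 54 mm behind the grasp point. The pads swing forward as they close: fully open they stand 13 mm farther back than shut.
Start: joints at [66.807, 4.979, 10.078, 95.1, 0, 90], TCP at [0.217, 0.506, 0.256] pointing down, gripper open.
Joint ranges: [-179.16, 179.16], [-48.56, 103.87], [-65.8, 70.77], [-126.05, 130.52], [-82.76, 87.17], [-180, 180]. Speed limits (degrees/s): [127.2, 127.2, 147.25, 180, 180, 180].

INTERFACE

Orientations are given as [roll, pitch, yaw] about the fixed x, y, z axes, in that order (R = Rz(yaw) Ry(pitch) Rx(roll)).
In Python, from workcell import bot gives the robot as it stands.
- The arm moves only by the shell command python3 drive.py 'ROWS' [FORCE]. ROWS is one flat JSON list of numbers that holds 1 to 5 rows one after another, with no inner brackets; each row has 5 numbers: dx, dy, dz in cm, then a turn about the tool's z in units of 4 degrees, then the finger opening in m; each row is the pose to reach, as a shift and turn from the pose commanded when the command began, along the tool's axes at that moment; what a row does not reach only later rows make up. A row lasts 1/12 s, in which the tool goes at most 0.0417 m and 7.16 degrees, less where a joint would pass 70% of its speed; a pose out of reach is approached as far as the arm can. The fingers move at their own pace and stop on an object; FORCE is the grip in N (left out, the last holds). Time passes only in rows, so rows that do not move let the fingers close. It prints the time, the measured TCP pose, the force, the opening and the grip force at its end. Input that does not fit is refused with a message, and nothing moves.
- bot.get_obs(): the state, without advancing time (a new reading comes with each control period).
- bot.camera(name): name is "scene" or "top" or "wrist"; returns the picture (420x560x3 uint8, blue, green, red); there is no depth.
- bot.camera_info(name): a dict with "mtx" (3x3 intrinsics, pixels), "extrinsics" (4x4, takes a point from camera to world coordinates). Camera axes: x right, y down, z forward; pixel columns grow to the right and rows downward; lengths in m; the calibration is good to about 2 mm. A picture is of the moment at which its call begins: read the wrist's pose just before it. camera_info takes no time and is no camera call; for the wrist camera it gives the pose at the moment of the call.
- bot.job_done(): hands the job in; it is judged then, once.
The state is a dict: "time": time; "q": joint angles; "qd": joint speeds; "joint_efforts": joint torques, N m; "ee_pos": TCP position; "tcp_rot": TCP orientation; "wrist_force": force on the tool from outside, world axes, zero at the start; "torque": the same for the moment, N m; "opening": finger opening in m; "grasp_force": force on a finger pad.
Only numpy, scipy, OpenCV 4.12 (cv2) and the standard library are available. Lean on these libraries where they do the work, as an engineer would, in place of code of your own. Each camera call takes 0.05 s, during which the arm holds its last target. There are 200 camera calls.

## Working session

There is one attempt and no reset: what is moved stays moved. The work goes in short steps, Python scripts to look and compute and a shell command to move; the robot and the scene stay as the last step left them, time stands still between calls to the robot, and variables do not carry over. Pictures are saved under pics/ and viewed, at most 10 in all, crops included, and the job is handed in when it is done.

```bash
ls; mkdir -p pics; python3 - <<'E'
from workcell import bot
import cv2,numpy as np
np.set_printoptions(precision=4,suppress=True)
for n in("scene","top"):
    im=bot.camera(n);cv2.imwrite(f"pics/{n}0.png",im)
    i=bot.camera_info(n);print(n,np.array(i["mtx"]),np.array(i["extrinsics"]))
print(bot.get_obs())
E
```

```text
drive.py
pics
workcell.py
scene [[456.3902   0.     282.3433]
 [  0.     456.3902 209.2023]
 [  0.       0.       1.    ]] [[ 0.8447 -0.379   0.3778  0.1684]
 [-0.535  -0.582   0.6124 -0.552 ]
 [-0.0122 -0.7194 -0.6945  0.8702]
 [ 0.      0.      0.      1.    ]]
top [[479.4108   0.     276.539 ]
 [  0.     479.4108 206.3401]
 [  0.       0.       1.    ]] [[ 0.0022 -0.9981  0.0617  0.5069]
 [-1.     -0.0019  0.0062  0.0979]
 [-0.0061 -0.0617 -0.9981  1.1911]
 [ 0.      0.      0.      1.    ]]
{'time': 0.1, 'q': array([66.8076,  5.0084, 10.0375, 95.099 , -0.0012, 90.0004]), 'qd': array([-0.0273, -0.0234,  0.1808,  0.0508, -0.0319,  0.0992]), 'joint_efforts': array([ -0.0016, -52.1562,  46.5653,   0.016 ,  -0.0001,  -0.    ]), 'ee_pos': array([0.2165, 0.5054, 0.2556]), 'tcp_rot': array([-179.9301,    0.0012,  156.8072]), 'wrist_force': array([ 0.2994, -0.9351, -0.329 ]), 'torque': array([ 0.0103, -0.012 , -0.0191]), 'grasp_force': 0.0, 'opening': 0.08559070739435024}
```

View pics/top0.png

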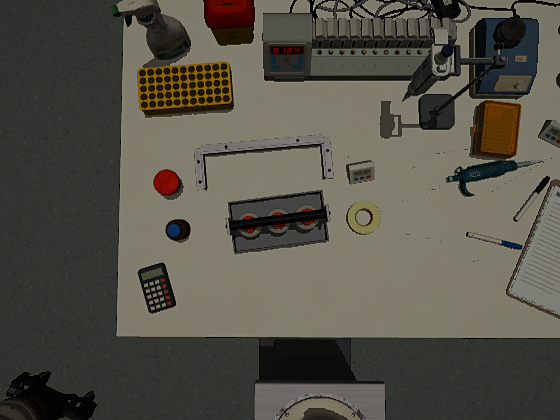

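View pics/scene0.png

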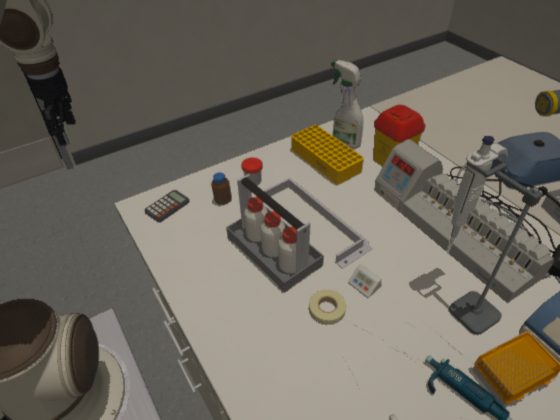

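The top view shows the bay's rail around (200-332, 135-155), with cheek ends at (202,190) and (329,178). The tray's corners are near (228,203), (325,191), (328,240) and (235,252). I'll enlarge it to get exact corners.

```bash
python3 - <<'E'
import cv2
im=cv2.imread("pics/top0.png")[125:265,150:390]
im=cv2.convertScaleAbs(im,alpha=1.6,beta=20)
cv2.imwrite("pics/c0.png",cv2.resize(im,(792,462),interpolation=cv2.INTER_CUBIC))
E
```

```text
(no output)
```

View pics/c0.png

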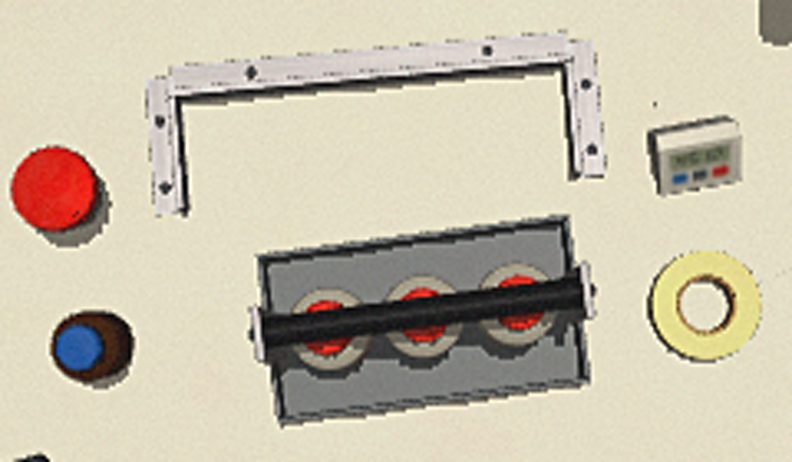

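The crop shows the tray rim corners at (258,255), (567,216), (588,382) and (281,426). The rail's inner top edge runs from (178,97) to (565,66), and the cheeks' inner ends are at about (183,213) and (573,179).

```bash
cat > h.py <<'E'
from workcell import bot
import cv2,numpy as np
np.set_printoptions(precision=4,suppress=True)
def w(p,z,n="top"):
    i=bot.camera_info(n);E=np.array(i["extrinsics"]);p=np.atleast_2d(p).astype(float)
    d=np.c_[p,np.ones(len(p))]@np.linalg.inv(i["mtx"]).T@E[:3,:3].T
    return (E[:3,3]+d*((z-E[2,3])/d[:,2:]))[:,:2]
def fit(model,pts):  # 2D rigid, model->world
    m=np.array(model,float);c=m.mean(0);C=pts.mean(0)
    H=(m-c).T@(pts-C);a=np.arctan2(H[0,1]-H[1,0],H[0,0]+H[1,1])
    R=np.array([[np.cos(a),-np.sin(a)],[np.sin(a),np.cos(a)]]);t=C-R@c
    return t,a,R,np.linalg.norm(m@R.T+t-pts,axis=1)
TRAY=[(.062,.115),(.062,-.115),(-.062,-.115),(-.062,.115)]
BAY=[(.064,.145),(.064,-.145),(-.02,.145),(-.02,-.145)]
crop=lambda L:np.array(L)/3.3+[150,125]-.35
E
python3 - <<'E'
from h import *
tp=w(crop([(258,255),(567,216),(588,382),(281,426)]),.04)
t,a,R,e=fit(TRAY,tp);print("tray",t,a,e)
bt,ba,BR,e=fit(BAY,w(crop([(178,97),(565,66),(183,213),(573,179)]),.03));print("bay",bt,ba,e)
print("tray in bay",BR.T@(t-bt),a-ba)
print("push face",t+R@[-.062,0],"goal face",bt+BR@[-.062,0])
for n,p,z in(("cup",(55,189),.067),("amber",(78,347),.09),("tape",(706,305),.019),("timer",(697,160),.036)):print(n,w(crop([p]),z))
E
```

```text
tray [0.5417 0.1015] 0.13503892277778598 [0.0016 0.0015 0.003  0.0025]
bay [0.6537 0.136 ] 0.08341945679100046 [0.0023 0.0005 0.0015 0.0016]
tray in bay [-0.1145 -0.0251] 0.05161946598678552
push face [0.4802 0.0932] goal face [0.5919 0.1309]
cup [[0.6336 0.3651]]
amber [[0.5205 0.3418]]
tape [[ 0.5535 -0.1076]]
timer [[ 0.6592 -0.099 ]]
```

The manual's scale: shifts go in cm and turns go in units of 4 degrees. Converting my numbers, -0.15 m is -15, -0.125 m is -12.5, -12 degrees is -3.

```bash
python3 drive.py '[-3,-2.5,0,-1.5,0.085,-6,-5,0,-3,0.085,-9,-7.5,0,-4.5,0.085,-12,-10,0,-6.25,0.085,-15,-12.5,0,-7.75,0.085]'
cat >> h.py <<'E'
def to(xy,z,yaw):
    o=bot.get_obs();y=np.radians(o["tcp_rot"][2]);d=np.array(xy)-o["ee_pos"][:2]
    c,s=np.cos(y),np.sin(y)
    print("t",o["time"],"pos",o["ee_pos"],o["tcp_rot"],"q",o["q"],"F",o["wrist_force"])
    print("dx dy dz turn",np.array([c*d[0]+s*d[1],s*d[0]-c*d[1],o["ee_pos"][2]-z,-((yaw-o["tcp_rot"][2]+180)%360-180)]))
E
python3 - <<'E'
from h import *
E=np.array(bot.camera_info("wrist")["extrinsics"]);print(E)
to((.4307,.0865),.256,187.7)
E
```

```text
time: 0.52
ee_pos: [0.3044, 0.3324, 0.2559]
tcp_rot: [-180.0, -0.0, -172.2]
wrist_force: [1.5, 0.7, 0.4]
opening: 0.0852
grasp_force: 0.0
[[-0.1351  0.9543  0.2664  0.237 ]
 [ 0.9908  0.1304  0.0354  0.3221]
 [-0.0009  0.2688 -0.9632  0.3742]
 [ 0.      0.      0.      1.    ]]
t 0.5167 pos [0.3044 0.3324 0.2559] [-179.9838   -0.019  -172.235 ] q [47.5226 -8.5162 -3.1181 95.423  -0.0003 39.7576] F [1.4573 0.7487 0.3523]
dx dy dz turn [-0.0919 -0.2607 -0.0001  0.065 ]
```

The camera sits on the robot side of the tool, clear of the bar. I'll continue to the pre-push pose.

In the tool's units: -0.187 m is -18.7, -0.15 m is -15.

```bash
python3 drive.py '[-1.35,-3.75,0,0,0.085,-2.7,-7.5,0,0,0.085,-4,-11.2,0,0,0.085,-5.3,-15,0,0,0.085,-6.6,-18.7,0,0,0.085]'
python3 drive.py '[-1.3,-3.7,0,0,0.085,-2.6,-7.4,0,0,0.085,-2.6,-7.4,4,0,0.085,-2.6,-7.4,8,0,0.085,-2.6,-7.4,12,0,0.085]'
python3 drive.py '[0,0,3,0,0.085,0,0,6,0,0.085,0,0,6,0,0.085,0,0,6,0,0.085]'
python3 - <<'E'
from h import *
to((.4307,.0865),.03,187.7)
cv2.imwrite("pics/top1.png",bot.camera("top"));cv2.imwrite("pics/s1.png",bot.camera("scene"))
E
```

```text
time: 0.93
ee_pos: [0.394, 0.155, 0.2562]
tcp_rot: [180.0, 0.0, -172.6]
wrist_force: [0.8, -0.0, 0.1]
opening: 0.085
grasp_force: 0.0
time: 1.35
ee_pos: [0.4294, 0.0859, 0.1349]
tcp_rot: [180.0, 0.1, -172.7]
wrist_force: [-0.5, 1.8, -0.6]
opening: 0.085
grasp_force: 0.0
time: 1.68
ee_pos: [0.428, 0.0867, 0.0757]
tcp_rot: [-180.0, -0.2, -172.6]
wrist_force: [1.0, -0.0, 0.8]
opening: 0.0845
grasp_force: 0.0
t 1.6833 pos [0.428  0.0867 0.0757] [-179.9885   -0.169  -172.6011] q [ 11.457  -10.0966 -24.4482  75.8178   0.0004   4.0582] F [ 0.9629 -0.031   0.7836]
dx dy dz turn [-0.0026 -0.0006  0.0457 -0.3011]
```

View pics/s1.png

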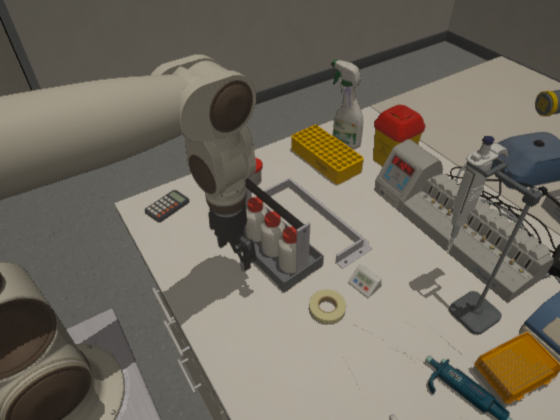

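The gripper (235,240) is just in front of the tray's near side and clear of the bar. I'll lower it and approach.

```bash
python3 drive.py '[0,0,2,0,0.085,0,0,3.6,0,0.085,0,0,4.6,0,0.085,-1,0,4.6,0,0.085,-2,0,4.6,0,0.085]'
python3 drive.py '[-0.5,0,0,0,0.085,-1,0,0,0,0.085,-1.4,0,0,0,0.085,-1.8,0,0,0,0.085,-2.2,0,0,0,0.085]'
python3 drive.py '[-0.4,0,0,0,0.085,-0.8,0,0,0,0.085,-1.2,0,0,0,0.085,-1.2,0,0,0,0.085]'
python3 - <<'E'
from h import *
to((.5919-.011,.1309),.03,184.78)
cv2.imwrite("pics/top2.png",bot.camera("top"))
E
```

```text
time: 2.2
ee_pos: [0.4502, 0.0898, 0.0316]
tcp_rot: [180.0, 0.1, -172.6]
wrist_force: [-0.0, -1.1, 1.6]
opening: 0.0848
grasp_force: 0.0
time: 2.62
ee_pos: [0.4709, 0.0924, 0.0305]
tcp_rot: [180.0, -0.0, -172.6]
wrist_force: [-10.7, 0.1, 6.1]
opening: 0.0849
grasp_force: 5.5
time: 2.95
ee_pos: [0.4807, 0.0937, 0.0303]
tcp_rot: [180.0, -0.3, -172.6]
wrist_force: [-13.0, -1.9, 9.1]
opening: 0.0851
grasp_force: 6.1
t 2.95 pos [0.4807 0.0937 0.0303] [ 179.9985   -0.2773 -172.5941] q [ 11.0178  -1.0339 -21.2491  70.0615   0.019    3.6118] F [-12.9901  -1.874    9.1471]
dx dy dz turn [-0.1041  0.024   0.0003  2.6259]
```

There's contact, with some downward pressing as well. I'll back off, raise the fingers a little and push again.

In the tool's units: 0.01 m is 1, -0.006 m is -0.6.

```bash
python3 drive.py '[1,0,0,0,0.085,1,0,-0.6,0,0.085,1,0,-0.6,0,0.085,0.3,0,-0.6,0,0.085]'
python3 drive.py '[-0.5,0,0,0,0.085,-1,0,0,0,0.085,-1.5,0,0,0,0.085,-2,0,0,0,0.085,-2,0,0,0,0.085]'
python3 - <<'E'
from h import *
to((.5919-.011,.1309),.036,184.78)
im=bot.camera("top");cv2.imwrite("pics/top2.png",im)
im=cv2.convertScaleAbs(im[125:265,150:390],alpha=1.6,beta=20)
cv2.imwrite("pics/c2.png",cv2.resize(im,(792,462),interpolation=cv2.INTER_CUBIC))
E
```

```text
time: 3.33
ee_pos: [0.4797, 0.0936, 0.037]
tcp_rot: [180.0, 0.1, -172.6]
wrist_force: [0.5, 0.9, -0.3]
opening: 0.0852
grasp_force: 0.0
time: 3.75
ee_pos: [0.4983, 0.096, 0.0366]
tcp_rot: [180.0, -0.3, -172.6]
wrist_force: [-13.9, -1.8, 11.6]
opening: 0.0853
grasp_force: 6.9
t 3.75 pos [0.4983 0.096  0.0366] [ 179.9956   -0.2551 -172.5937] q [ 10.8935   1.107  -18.3912  70.7562   0.0199   3.4871] F [-13.8553  -1.7724  11.6028]
dx dy dz turn [-0.0865  0.024   0.0006  2.6263]
```

View pics/c2.png

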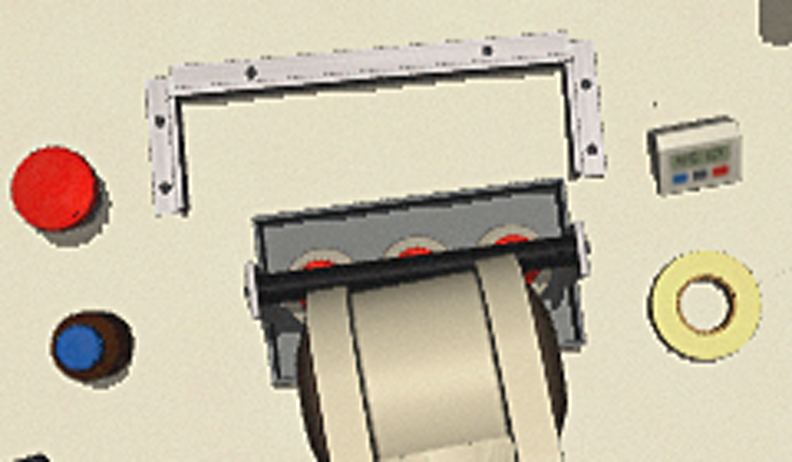

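```bash
cat >> h.py <<'E'
BT,BA=np.array([.6537,.136]),.0834
BR=np.array([[np.cos(BA),-np.sin(BA)],[np.sin(BA),np.cos(BA)]])
def tray(L):
    t,a,R,e=fit(TRAY[:len(L)],w(crop(L),.04));print("tray",t,a,"err",e)
    print("in bay",BR.T@(t-BT),a-BA,"face mid",t+R@[-.062,0])
    for c in TRAY[:2]:print("far corner in bay",BR.T@(t+R@c-BT))
E
python3 - <<'E'
from h import *
tray([(255,217),(561,180),(580,349),(275,385)])
E
```

```text
tray [0.5686 0.1058] 0.12016641426522376 err [0.0025 0.0022 0.0037 0.0033]
in bay [-0.0873 -0.0231] 0.03676641426522376 face mid [0.5071 0.0983]
far corner in bay [-0.0296  0.0941]
far corner in bay [-0.0211 -0.1357]
```

In the tool's units: -0.006 m is -0.6, -0.03 m is -3.

```bash
python3 drive.py '[-0.6,0.05,0,0,0.085,-1.2,0.1,0,0,0.085,-1.8,0.15,0,0,0.085,-2.4,0.2,0,0,0.085,-3,0.25,0,0,0.085]'
python3 drive.py '[-0.6,0.05,0,0.05,0.085,-1.2,0.1,0,0.1,0.085,-1.8,0.15,0,0.15,0.085,-2.4,0.2,0,0.2,0.085,-3,0.25,0,0.25,0.085]'
python3 - <<'E'
from h import *
to((.5919-.011,.1309),.036,184.78)
im=bot.camera("top");cv2.imwrite("pics/top3.png",im)
im=cv2.convertScaleAbs(im[125:265,150:390],alpha=1.6,beta=20)
cv2.imwrite("pics/c3.png",cv2.resize(im,(792,462),interpolation=cv2.INTER_CUBIC))
E
```

```text
time: 4.22
ee_pos: [0.5271, 0.1019, 0.0363]
tcp_rot: [-180.0, -0.3, -172.6]
wrist_force: [-18.6, -3.2, 14.7]
opening: 0.0854
grasp_force: 9.8
time: 4.63
ee_pos: [0.5565, 0.1084, 0.0363]
tcp_rot: [-180.0, -0.3, -173.6]
wrist_force: [-18.8, -3.9, 13.9]
opening: 0.085
grasp_force: 9.6
t 4.6333 pos [0.5565 0.1084 0.0363] [-179.9739   -0.3116 -173.6083] q [11.0223  9.1423 -9.7855 71.3849 -0.0009  4.6305] F [-18.8201  -3.9278  13.9262]
dx dy dz turn [-0.0267  0.0196  0.0003  1.6117]
```

View pics/c3.png

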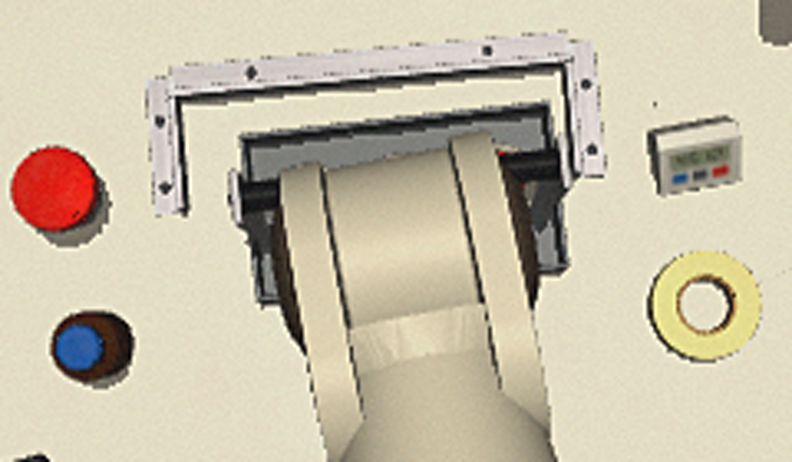

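The tray is now between the cheeks, with its rim's far corners at (242,134) and (550,103).

```bash
python3 - <<'E'
from h import *
tray([(242,134),(550,103),(566,270),(258,306)])
E
python3 drive.py '[-0.5,0.1,0,0.1,0.085,-1,0.2,0,0.2,0.085,-1.5,0.3,0,0.3,0.085,-1.5,0.3,0,0.3,0.085]'
```

```text
tray [0.6268 0.1159] 0.10723045907092754 err [0.0024 0.0008 0.0028 0.0023]
in bay [-0.0285 -0.0177] 0.02383045907092754 face mid [0.5652 0.1093]
far corner in bay [0.0308 0.0987]
far corner in bay [ 0.0363 -0.1312]
time: 5.02
ee_pos: [0.5724, 0.1134, 0.036]
tcp_rot: [-180.0, -0.2, -174.8]
wrist_force: [-8.9, -1.7, 6.5]
opening: 0.085
grasp_force: 4.5
```

```bash
python3 drive.py '[-0.3,0,0,0.05,0.085,-0.6,0,0,0.1,0.085,-0.9,0,0,0.1,0.085,-0.9,0,0,0.1,0.085]'
python3 drive.py '[-0.15,0,0,0,0.085,-0.3,0,0,0,0.085,-0.3,0,0,0,0.085]'
python3 drive.py '[-0.15,0,0,0,0.085,-0.15,0,0,0,0.085]'
```

```text
time: 5.35
ee_pos: [0.5809, 0.1143, 0.0359]
tcp_rot: [180.0, -0.2, -175.2]
wrist_force: [-11.1, -1.2, 7.5]
opening: 0.0851
grasp_force: 5.8
time: 5.6
ee_pos: [0.5835, 0.1145, 0.036]
tcp_rot: [180.0, -0.3, -175.2]
wrist_force: [-13.3, -1.4, 8.4]
opening: 0.0848
grasp_force: 6.8
time: 5.77
ee_pos: [0.5849, 0.1146, 0.0359]
tcp_rot: [180.0, -0.3, -175.2]
wrist_force: [-13.5, -1.7, 9.5]
opening: 0.0849
grasp_force: 6.9
```

```bash
python3 drive.py '[-0.15,0,0,0,0.085,-0.15,0,0,0,0.085]' | grep -E "ee|wrist"
python3 drive.py '[-0.15,0,0,0,0.085,-0.15,0,0,0,0.085]'| grep -E "ee|wrist"
python3 - <<'E'
from h import *
im=bot.camera("top")
im=cv2.convertScaleAbs(im[125:265,150:390],alpha=1.6,beta=20)
cv2.imwrite("pics/c4.png",cv2.resize(im,(792,462),interpolation=cv2.INTER_CUBIC))
E
```

```text
ee_pos: [0.5864, 0.1147, 0.0359]
wrist_force: [-13.7, -1.5, 8.5]
ee_pos: [0.5874, 0.1148, 0.0359]
wrist_force: [-16.3, -1.7, 10.5]
```

View pics/c4.png

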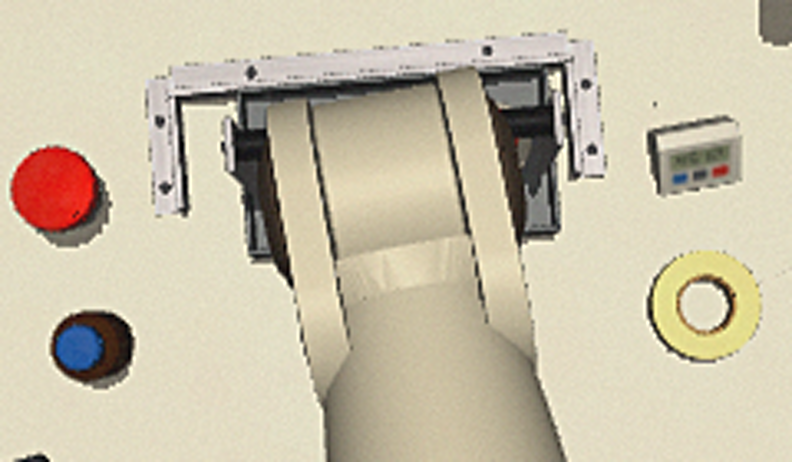

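The tray's far rim (240,95)-(548,70) now lies on the rail edge, and the force has started to rise. I'll press a little more to seat it square.

```bash
for i in 1; do python3 drive.py '[-0.15,0,0,0,0.085,-0.15,0,0,0,0.085]' | grep -E "ee|wrist|rot"
python3 drive.py '[-0.15,0,0,0,0.085,-0.15,0,0,0,0.085]'| grep -E "ee|wrist|rot"; done
```

```text
ee_pos: [0.5875, 0.1148, 0.0359]
tcp_rot: [180.0, -0.5, -175.2]
wrist_force: [-25.1, -2.1, 15.6]
ee_pos: [0.5876, 0.1148, 0.0359]
tcp_rot: [180.0, -0.7, -175.2]
wrist_force: [-34.2, -3.1, 20.8]
```

The carrier is against the rail: the tool has stopped and the force is climbing. I'll retreat, go up, and look.

```bash
python3 drive.py '[0.4,0,0,0,0.085,1.2,0,0,0,0.085,2.5,0,0,0,0.085,4.5,0,0,0,0.085,7,0,0,0,0.085]' | grep -E "ee|wrist"
python3 drive.py '[4,0,0,0,0.085,8,0,0,0,0.085,12,0,0,0,0.085,16,0,-3,0,0.085,19,0,-6,0,0.085]' | grep -E "time|ee|wrist"
python3 drive.py '[0,4,-2,0,0.085,0,8,-4,0,0.085,0,12,-6,0,0.085,0,16,-6,0,0.085,0,16,-6,0,0.085]' | grep -E "time|ee|wrist"
python3 - <<'E'
from h import *
im=bot.camera("top")
im=cv2.convertScaleAbs(im[125:265,150:390],alpha=1.6,beta=20)
cv2.imwrite("pics/c5.png",cv2.resize(im,(792,462),interpolation=cv2.INTER_CUBIC))
E
```

```text
ee_pos: [0.523, 0.1093, 0.036]
wrist_force: [-0.4, -0.1, -0.3]
time: 7.32
ee_pos: [0.3368, 0.0933, 0.0887]
wrist_force: [1.1, 0.3, 0.2]
time: 7.73
ee_pos: [0.3266, 0.2586, 0.1517]
wrist_force: [0.3, -1.1, -0.3]
```

View pics/c5.png

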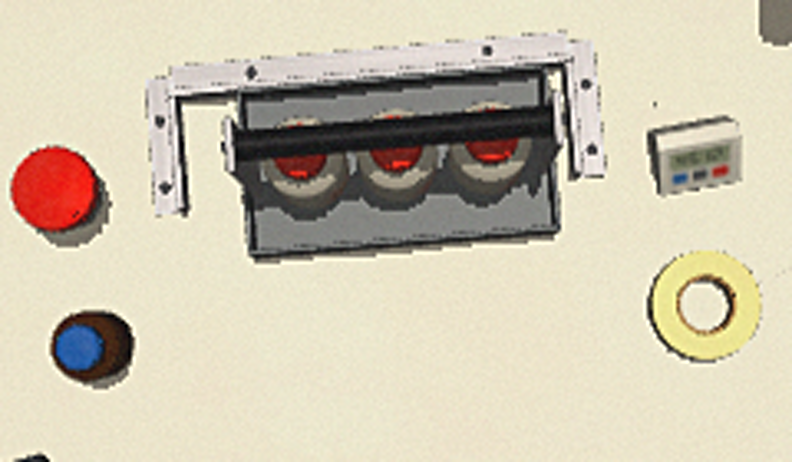

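The carrier stands square along the rail, with near corners at (252,260) and (558,236). The bystanders haven't moved.

```bash
python3 - <<'E'
from h import *
tray([(240,93),(545,69),(559,236),(252,260)])
print(bot.get_obs()["time"]);print(bot.job_done())
E
```

```text
tray [0.6553 0.1197] 0.08021631731075832 err [0.0027 0.0027 0.0027 0.0027]
in bay [ 0.0002 -0.0164] -0.0031836826892416847 face mid [0.5935 0.1147]
far corner in bay [0.0626 0.0984]
far corner in bay [ 0.0619 -0.1316]
7.7833
the job is handed in; nothing more can be done
None
```

I handed the job in at about 7.8 s (result not reported back). By camera, the carrier stands against the stop rail at bay x ≈ 0 mm, y ≈ -16 mm, square within 0.01 rad, with the bystanders unmoved and the arm clear.

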